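Probe three sprung test contacts on a supply board

TASK

Take the test probe out of its holder and check the circuit board with it: with the probe tip press down first the square test contact, then the narrow round one, then the wide round one, each gently, to about two thirds of its 8 mm spring travel, and keep it pressed for about a second. Then lower the probe back into its holder, tip down until its guard disc sits on the rim, and only there let go of it. Touch the contacts with nothing but the probe, and leave the other things on the bench where they are.

Things in the scene. Friction and masses are not known exactly. Their poses are not given: they have to be found in the camera images.
- probe: loose test probe, 138 mm long, 0.1 kg, standing tip down in the holder. Origin at the bottom of the tip, z up along the probe. From the tip up: steel needle 6 mm thick with round end (z 0-20 mm), grey barrel widening to 18 mm across (to 62 mm), black finger guard disc 44 mm across (62-68 mm), round black handle 24 mm across (68-138 mm) to grip from above
- probe_tip (a point): the bottom of the probe tip (= origin of the probe)
- holder: fixed upright aluminium tube on the bench, 77 mm high, 40 mm outside and 28 mm inside diameter, on a disc foot 76 mm across; the inside is open from 6 mm above the bench up to the mouth. Origin under its centre. The guard disc of the probe rests on the rim, so that the probe tip hangs 15 mm above the bench
- holder_mouth (a point): centre of the mouth of the holder, level with its rim, 77 mm above the bench
- board: fixed green circuit board on an aluminium base plate 200 x 270 mm (x, y of its own frame), board top 30 mm above the bench; origin under the centre of the plate. Its fixed parts along the near and far edges reach at most 65 mm above the bench
- tp_square: test contact on the board: fixed round black housing 36 mm across and 10 mm high, with a spring-loaded pin with a square steel head, 26 x 26 mm and 6 mm thick, above it; origin centrally under housing and head, on the board (30 mm above the bench). The three contacts stand in a row along the board, at least 45 mm apart, in any order
- tp_square_top (a point): centre of the top face of the head of the square contact (flat and level; 60 mm above the bench when up); it goes down with the pin
- tp_square_pin (a joint): how far the pin of the square contact is pressed down: 0 up, 0.008 m at the stop; the spring pushes back with about 1.5 N at the start and 5.5 N at the stop, and returns it
- tp_narrow: test contact on the board: fixed round black housing 36 mm across and 10 mm high, with a spring-loaded pin with a narrow round steel head, 14 mm across, above it; origin centrally under housing and head, on the board (30 mm above the bench). The three contacts stand in a row along the board, at least 45 mm apart, in any order
- tp_narrow_top (a point): centre of the top face of the head of the narrow contact (flat and level; 60 mm above the bench when up); it goes down with the pin
- tp_narrow_pin (a joint): how far the pin of the narrow contact is pressed down: 0 up, 0.008 m at the stop; the spring pushes back with about 1.5 N at the start and 5.5 N at the stop, and returns it
- tp_wide: test contact on the board: fixed round black housing 36 mm across and 10 mm high, with a spring-loaded pin with a wide round steel head, 34 mm across and 6 mm thick, above it; origin centrally under housing and head, on the board (30 mm above the bench). The three contacts stand in a row along the board, at least 45 mm apart, in any order
- tp_wide_top (a point): centre of the top face of the head of the wide contact (flat and level; 60 mm above the bench when up); it goes down with the pin
- tp_wide_pin (a joint): how far the pin of the wide contact is pressed down: 0 up, 0.008 m at the stop; the spring pushes back with about 1.5 N at the start and 5.5 N at the stop, and returns it
- screwdriver: loose red-handled screwdriver, 170 mm long, lying on the bench on the robot side of the board; origin under its middle
- wrench: loose steel wrench, 150 mm long, lying on the bench beyond the holder; origin under its middle
- flux_jar: loose small jar, 44 mm across, 45 mm high, standing to the left (+y) of the holder; origin under its centre
- relay: loose clear relay block, 42 x 32 x 35 mm, on the bench to the right (-y) of the board; origin under its centre
- spray_can: loose can, 54 mm across, 150 mm high, standing at the right (-y) of the bench; origin under its centre
- screw_tray: loose white open tray, 100 x 140 x 25 mm, beyond the board; origin under its centre
Mind the look-alikes: they are no part of the job. There is more than one size of the probe; the one meant has the size given above.

How it is judged:
On the way, in this order (a step that is already met when the one before it is completed fails the run):
1. the probe tip presses the square contact down by more than 3 mm for 0.4 s (value of joint tp_square_pin above 0.003 m and distance between probe_tip and tp_square_top below 0.018 m and contact force between probe and tp_square above 0.3 N), for 0.4 s.
2. the probe tip presses the narrow contact down by more than 3 mm for 0.4 s (value of joint tp_narrow_pin above 0.003 m and distance between probe_tip and tp_narrow_top below 0.01 m and contact force between probe and tp_narrow above 0.3 N), for 0.4 s.
3. the probe tip presses the wide contact down by more than 3 mm for 0.4 s (value of joint tp_wide_pin above 0.003 m and distance between probe_tip and tp_wide_top below 0.018 m and contact force between probe and tp_wide above 0.3 N), for 0.4 s.
At the end, for the whole second after the job is handed in: the probe stands at rest in its holder, tip down and upright (within 0.1 rad), its guard disc on the rim (tip 10 to 18 mm above the bench, within 12 mm of the holder's axis), and all three contacts are up (less than 1 mm down) (horizontal distance between probe and holder below 0.012 m and z of probe in the frame of holder between 0.01 and 0.018 m and angle between probe's own z axis and vertical below 0.1 rad and linear speed of probe below 0.02 m/s and value of joint each of tp_square_pin, tp_narrow_pin, tp_wide_pin below 0.001 m); the robot touches nothing.
It fails at once if a contact is touched by the fingers or the arm (contact force between any of the fingers, the arm and tp_square above 0.5 N or contact force between any of the fingers, the arm and tp_narrow above 0.5 N or contact force between any of the fingers, the arm and tp_wide above 0.5 N).
It fails at once if the probe is pushed on a contact with more than 20 N (contact force between probe and tp_square above 20 N or contact force between probe and tp_narrow above 20 N or contact force between probe and tp_wide above 20 N).
It fails at once if the probe is let go while it is more than 10 mm above its seat or out of the holder (contact force between the fingers and probe below 0.05 N and (z of probe in the frame of holder above 0.025 m or horizontal distance between probe and holder above 0.02 m)).
It fails at once if another loose thing on the bench is moved by more than 30 mm (distance of any of screwdriver, wrench, flux_jar, relay, spray_can, screw_tray from where it was at the start of the episode above 0.03 m).
It also fails if it takes over 58 s, if anything falls off the work surface, if the arm or the gripper's body presses on something with over 40 N, if the wrist force passes 120 N, or if a joint passes its speed limit or range.

ROBOT

A 6-joint arm with a two-finger parallel gripper is mounted at the origin on the work surface. World frame = base frame: x ahead of the robot, y to its left, z up, the work surface at z = 0. Lengths are in m, angles in rad, forces in N, time in s.
With the tool pointing down it reaches from about 0.375 to 0.9 m from the base axis. Payload 3.1 kg.
Tool frame: the origin (TCP) lies on the centre line of the jaws, within the pads' length; the fingertips stand 11 mm ahead of it and the grasp point (between the pads) lies 8 mm behind it; x points along the fingers, y is the direction in which the jaws open and shut, and the axes are right-handed (so a half turn about x gives the same grasp; the last joint's range is limited). The gripper opens to 87 mm and grips with 3 to 60 N. Pads are 19 mm wide; open, the fingers measure 117 mm over their backs; the gripper's body (75 mm by 190 mm) begins 51 mm behind the grasp point.
Start: joints at [1.042, 0.527, 1.433, -0, 1.181, -0.178], TCP at [0.215, 0.587, 0.204] pointing down, gripper open.
Joint ranges: [-3.08, 3.08], [-0.75, 2.2], [0.22, 2.44], [-1.43, 4.57], [0, 2.65], [-2.85, 2.85]. Speed limits (rad/s): [2.79, 2.79, 3.14, 3.14, 3.14, 3.14].

INTERFACE

Orientations are given as a unit quaternion [x, y, z, w].
In Python, from rig import robot, camera, camera_info gives the robot as it stands.
- The arm moves only by the shell command python3 -m inch 'ROWS' [FORCE]. ROWS is JSON, a list that holds one entry, the list of rows, each a list of 5 numbers: the shift along the tool's x, y, z in cm, then the turn about the tool's x in rad, then the opening, from 0 (shut) to 1 (fully open). A call has 1 to 8 rows; each row shifts and turns the pose as measured when the row begins, along the tool's axes as they then stand; what a row does not reach is not made up. A row lasts 1/12 s, in which the tool goes at most 41.7 mm and 7.16 degrees, less where a joint would pass 70% of its speed; a pose out of reach is approached as far as the arm can. A call with a gripper value outside its range is refused whole. The fingers move at their own pace and stop on an object; FORCE is the grip in N (left out, the last holds). Time passes only in rows, so rows that do not move let the fingers close. It gives the time, the measured TCP pose, the force and the opening at its end, in the units of the state.
- robot.get_obs(): the state, without advancing time (a new reading comes with each control period).
- camera(name): name is "scene" or "side" or "wrist"; returns the picture (480x640x3 uint8, red, green, blue); there is no depth.
- camera_info(name): a dict with "camera_matrix" (3x3 intrinsics, pixels), "rvec" (rotation vector, rad) and "tvec" (3), from world to camera coordinates, as OpenCV has them. Camera axes: x right, y down, z forward; pixel columns grow to the right and rows downward; lengths in m; the calibration is good to about 2 mm. A picture is of the moment at which its call begins: read the wrist's pose just before it. camera_info takes no time and is no camera call; for the wrist camera it gives the pose at the moment of the call.
- robot.hand_in(): hands the job in, once; it reports no verdict.
The state is a dict: "time": time; "q": joint angles; "joint_velocities": joint speeds; "joint_torque": joint torques, N m; "position": TCP position; "tool_rot": TCP orientation; "ft_force": force on the tool from outside, world axes, zero at the start; "moment": the same for the moment, N m; "grip_width": finger opening in m.
Only numpy, scipy, OpenCV 4.12 (cv2) and the standard library are available. Lean on these libraries where they do the work, as an engineer would, in place of code of your own. Each camera call takes 0.05 s, during which the arm holds its last target. There are 200 camera calls.

## Working session

There is one attempt and no reset: what is moved stays moved. The work goes in short steps, Python scripts to look and compute and a shell command to move; the robot and the scene stay as the last step left them, time stands still between calls to the robot, and variables do not carry over. Pictures are saved under pics/ and viewed, about 8 in all and at most 12, crops included, and the job is handed in when it is done.

```bash
ls; mkdir -p pics; cat > h.py <<'E'
import numpy as np, cv2
from rig import robot, camera, camera_info
def ray(ci,u,v):
    R=cv2.Rodrigues(np.array(ci["rvec"],float))[0]; t=np.array(ci["tvec"],float).ravel()
    K=np.array(ci["camera_matrix"],float)
    return -R.T@t, R.T@np.linalg.solve(K,[u,v,1.])
def onz(ci,u,v,z):
    c,d=ray(ci,u,v); return c+d*(z-c[2])/d[2]
def proj(ci,p):
    return cv2.projectPoints(np.atleast_2d(np.array(p,float)),np.array(ci["rvec"],float),np.array(ci["tvec"],float),np.array(ci["camera_matrix"],float),None)[0].reshape(-1,2)
def snap(n,f):
    ci=camera_info(n); im=camera(n); cv2.imwrite(f"pics/{f}.png",im[:,:,::-1]); return ci,im
E
python3 - <<'E'
from h import *
for n in("scene","side","wrist"):
    ci,_=snap(n,n+"0"); print(n,ray(ci,320,240),np.array(ci["camera_matrix"]).round(1).tolist())
o=robot.get_obs();print(o["time"],o["position"],o["tool_rot"],o["ft_force"],o["grip_width"])
E
```

```text
pics
scene (array([ 1.09076361, -0.48948962,  0.92136082]), array([-0.49615321,  0.42684011, -0.7561077 ])) [[463.3, 0.0, 319.7], [0.0, 463.3, 243.6], [0.0, 0.0, 1.0]]
side (array([0.45059616, 1.00260528, 0.90591229]), array([ 0.09633969, -0.77971138, -0.61875575])) [[623.6, 0.0, 320.0], [0.0, 623.6, 234.1], [0.0, 0.0, 1.0]]
wrist (array([0.1501413 , 0.6099339 , 0.38365497]), array([ 0.24390177, -0.08213793, -0.96638799])) [[417.1, 0.0, 316.5], [0.0, 417.1, 236.5], [0.0, 0.0, 1.0]]
0.15 [0.21445608 0.5864551  0.20290171] [ 0.12285155  0.69645503 -0.12391003  0.69606335] [ 0.00224878  0.42463721 -0.40414135] 0.08717234962981714
```

View pics/scene0.png

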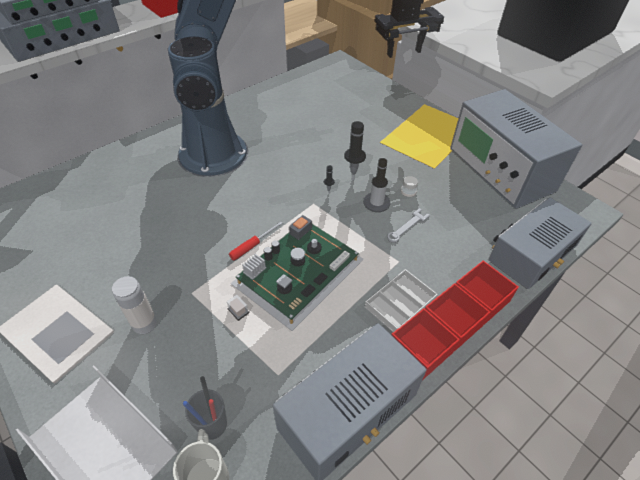

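View pics/side0.png

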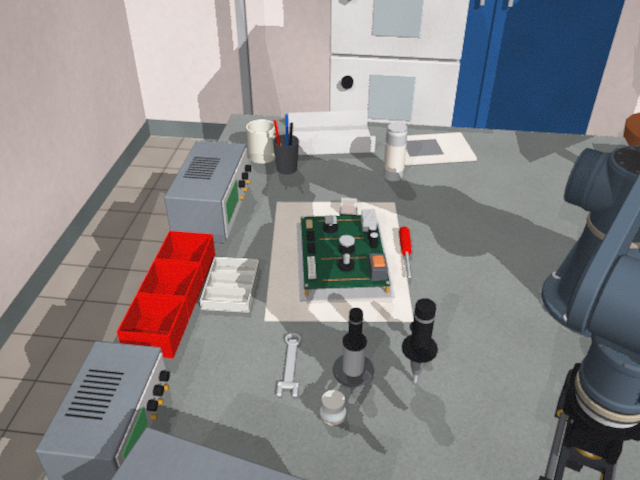

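The scene view shows three probe-like things: a probe in an aluminium holder with a disc foot at (380,180), a larger black one at (355,142), and a tiny one at (329,175). The one in the holder is the candidate. The contacts are on the green board, around (297,253). I'll check both in one close composite.

```bash
python3 - <<'E'
import cv2, numpy as np
a=cv2.imread("pics/scene0.png");b=cv2.imread("pics/side0.png")
f=lambda im,x,y:cv2.resize(im[y:y+75,x:x+100],None,fx=4,fy=4,interpolation=cv2.INTER_CUBIC)
cv2.imwrite("pics/crop1.png",np.vstack([np.hstack([f(a,330,145),f(b,320,300)]),np.hstack([f(a,250,225),f(b,300,210)])]))
E
```

```text
(no output)
```

View pics/crop1.png

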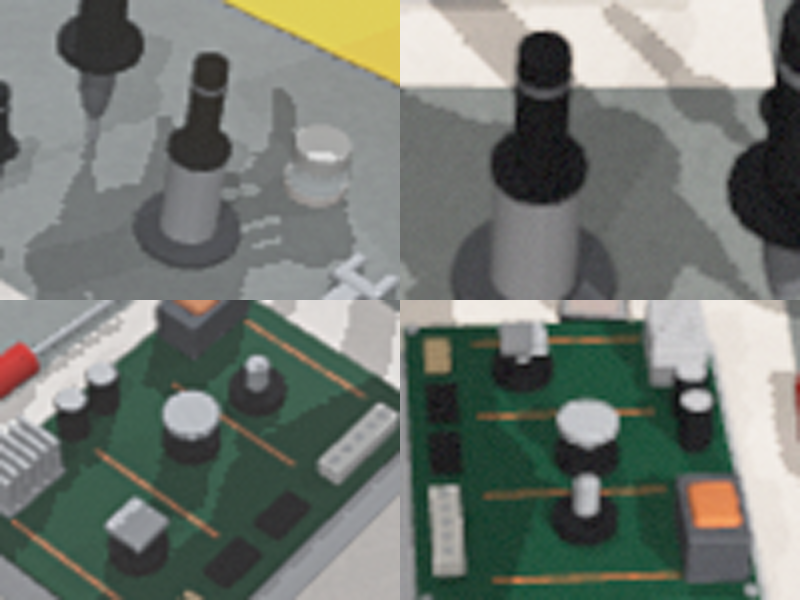

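The crop confirms it: the probe in the holder has a single guard on the rim, a tube and a disc foot, with the jar next to it. Contacts in scene pixels are square (284,281), wide (297.5,252.5) and narrow (314,241). In side pixels they are (329.7,218.8), (347,240) and (347,255).

```bash
cat > t.py <<'E'
from h import *
def tri(c1,p1,c2,p2):
    a,d=ray(c1,*p1);b,e=ray(c2,*p2)
    s=np.linalg.lstsq(np.c_[d,-e],b-a,rcond=None)[0]
    return (a+d*s[0]+b+e*s[1])/2, np.linalg.norm(a+d*s[0]-b-e*s[1])
E
python3 - <<'E'
from t import *
A=camera_info("scene");B=camera_info("side")
for n,p,q,z in [("sq",(284.2,281.2),(329.7,218.8),.06),("wide",(297.5,252.5),(347,240.2),.06),("nar",(314.2,240.7),(347,255.2),.06),("probetop",(382.6,160),(356,312),.153)]:
    print(n,tri(A,p,B,q),onz(A,*p,z)[:2].round(4),onz(B,*q,z)[:2].round(4))
W=camera_info("wrist");o=robot.get_obs()
from scipy.spatial.transform import Rotation as R
print(R.from_quat(o["tool_rot"]).as_matrix().round(3))
# jar
print("jar",onz(A,330+322/4,145+145/4,.045), "big",onz(A,356.5,126,.2))
E
```

```text
sq (array([ 0.56958046, -0.14575816,  0.05923471]), np.float64(0.0014020036816050005)) [ 0.5693 -0.1462] [ 0.57   -0.1441]
wide (array([ 0.52286347, -0.07052667,  0.06026794]), np.float64(0.0015563797360177113)) [ 0.5218 -0.0705] [ 0.5235 -0.0702]
nar (array([ 0.51899159, -0.01665405,  0.06160627]), np.float64(0.000644871565940487)) [ 0.5183 -0.0157] [ 0.5189 -0.0189]
probetop (array([0.48152842, 0.24312868, 0.15447604]), np.float64(0.002034904853952874)) [0.4792 0.2445] [0.4825 0.2424]
[[-0.001  0.344  0.939]
 [-0.001  0.939 -0.344]
 [-1.    -0.002 -0.   ]]
jar [0.50901087 0.34299306 0.045     ] big [0.37528035 0.24429114 0.2       ]
```

View pics/wrist0.png

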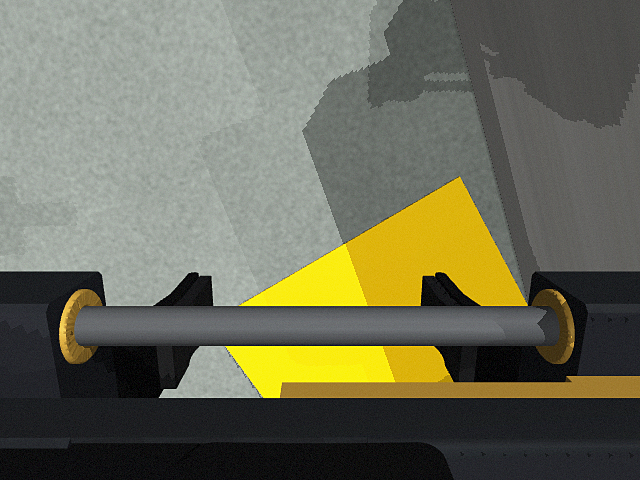

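Wrist view: only the open jaws and the yellow sheet, no target in sight. I'll check the height of the big probe, since it stands beside the path.

```bash
python3 - <<'E'
from t import *
A=camera_info("scene");B=camera_info("side")
print(tri(A,(356.5,127),B,(425,305)))
E
python3 -m inch '[[[-0.6,-2.2,3,0,1],[-0.6,-2.2,3,0,1],[-0.6,-2.2,3,0,1],[-0.6,-2.2,3,0,1],[-0.6,-2.2,3,0,1],[-0.6,-2.2,3,0,1],[-0.6,-2.2,3,0,1]]]' 20
```

```text
(array([0.36999192, 0.25027345, 0.19113412]), np.float64(0.00039460641636157644))
time: 0.73
position: [0.3582, 0.3671, 0.2416]
tool_rot: [0.117, 0.699, -0.12, 0.695]
ft_force: [1.3, -0.3, -0.2]
grip_width: 0.0869
```

```bash
python3 -m inch '[[[0,-2.3,3.4,0,1],[0,-2.3,3.4,0,1],[0,-2.3,3.4,0,1],[0,0,0,0,1],[0,0,0,0,1]]]'; python3 - <<'E'
from t import *
ci,im=snap("wrist","w1")
o=robot.get_obs();print(o["position"])
print("pred",proj(ci,[[.481,.243,.153],[.481,.243,.08]]))
E
```

```text
time: 1.15
position: [0.4377, 0.2593, 0.2428]
tool_rot: [0.12, 0.697, -0.123, 0.696]
ft_force: [-0.2, 0.1, -0.2]
grip_width: 0.0869
[0.43800285 0.25950283 0.24283555]
pred [[316.32123094 299.06483848]
 [316.66493238 265.82226643]]
```

View pics/w1.png

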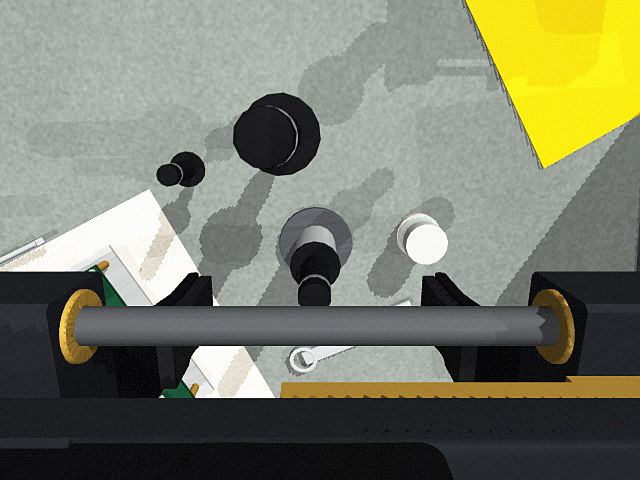

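Wrist view: the probe in its holder (guard about (315.5,264), handle top about (314,295), foot centre about (315.5,244)). The big and small look-alikes are at (277,134) and (180,170), and the jar is at (423,240). The prediction agrees within a few pixels.

```bash
python3 - <<'E'
from t import *
ci=camera_info("wrist");im=cv2.imread("pics/w1.png")
g=cv2.cvtColor(im,cv2.COLOR_BGR2GRAY)
m=(g<60).astype(np.uint8); m[305:]=0
n,l,s,c=cv2.connectedComponentsWithStats(m)
for i in range(1,n):
    if s[i,4]>200: print(s[i],c[i])
k=l[262,316]; 
for r in range(238,306,4):
    x=np.where(l[r]==k)[0]; print(r,x.min() if len(x) else None,x.max() if len(x) else None,end='; ')
print()
for p,z in [((315.5,244),.006),((315.5,264),.083)]: print(onz(ci,*p,z))
E
```

```text
[ 233   93   88   83 5364] [276.97520507 134.35868755]
[ 156  152   49   35 1219] [182.07875308 170.34454471]
[ 528  225  112   80 3574] [587.17795187 286.85814214]
[ 290  242   51   43 1560] [314.68333333 261.82692308]
[   0  265  126   40 3238] [ 51.26559605 286.70907968]
[ 156  273   57   32 1167] [190.94858612 291.58097686]
[ 421  272   58   33 1184] [442.09628378 291.50084459]
[298 277  33  28 803] [314.04607721 291.91033624]
238 None None; 242 310 318; 246 300 329; 250 296 333; 254 293 336; 258 291 338; 262 290 339; 266 290 340; 270 291 339; 274 292 338; 278 294 336; 282 297 333; 286 None None; 290 None None; 294 None None; 298 None None; 302 None None; 
[0.48193057 0.24137222 0.006     ]
[0.47870036 0.24305513 0.083     ]
```

```bash
python3 -m inch '[[[0,-0.1,2.4,0,1],[0,-0.1,2.3,0,1],[0,0,0,0,1],[2.5,0,0,0,1],[2.5,0,0,0,1],[0,0,0,0,1]]]'; python3 - <<'E'
from h import *
from scipy.spatial.transform import Rotation as R
o=robot.get_obs();M=R.from_quat(o["tool_rot"]).as_matrix();print(o["position"],M.round(3))
print((M.T@(np.array([.481,.242,.110])-o["position"])*100).round(2))
E
```

```text
time: 1.7
position: [0.478, 0.2484, 0.1922]
tool_rot: [0.117, 0.697, -0.118, 0.697]
ft_force: [0.0, -0.1, -0.6]
grip_width: 0.0869
[0.47800891 0.24837785 0.19216835] [[-0.001  0.328  0.945]
 [-0.002  0.945 -0.328]
 [-1.    -0.002 -0.   ]]
[ 8.22 -0.49  0.49]
```

```bash
python3 -m inch '[[[0,-0.5,0.5,0,1],[0,0,0,0,1],[2.5,0,0,0,1],[2.5,0,0,0,1],[2.0,0,0,0,1],[1,0,0,0,1],[0,0,0,0,1]]]'; python3 - <<'E'
from h import *
from scipy.spatial.transform import Rotation as R
o=robot.get_obs();M=R.from_quat(o["tool_rot"]).as_matrix()
print((M.T@(np.array([.481,.242,.110])-o["position"])*100).round(2))
snap("side","s1")
im=cv2.imread("pics/s1.png");cv2.imwrite("pics/s1c.png",cv2.resize(im[230:410,260:500],None,fx=3,fy=3))
E
```

```text
time: 2.28
position: [0.4827, 0.248, 0.1176]
tool_rot: [0.116, 0.694, -0.113, 0.701]
ft_force: [-0.8, 1.0, -1.1]
grip_width: 0.087
[ 0.75 -0.62  0.02]
```

View pics/s1c.png

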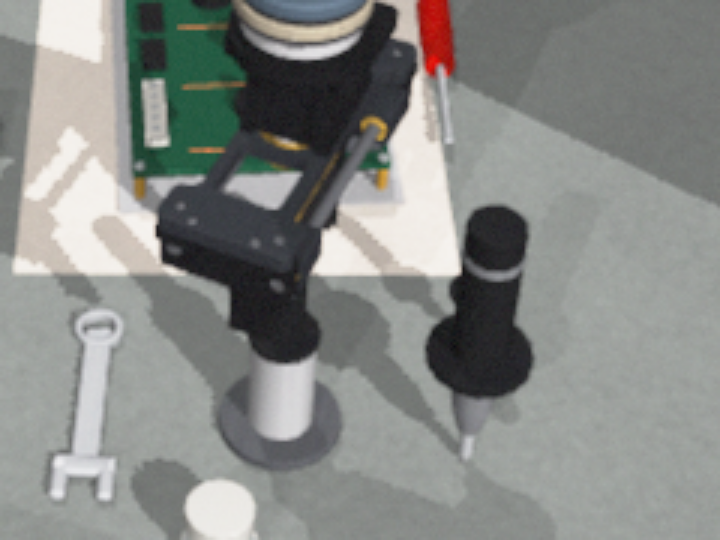

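The view shows the jaws around the handle above the guard, with the big probe clear on the right. I'll centre and close.

```bash
python3 -m inch '[[[0.5,-0.7,0,0,1],[0,0,0,0,1],[0,0,0,0,1]]]'; python3 -m inch '[[[0,0,0,0,0.4],[0,0,0,0,0.3],[0,0,0,0,0.2],[0,0,0,0,0.1],[0,0,0,0,0],[0,0,0,0,0],[0,0,0,0,0],[0,0,0,0,0]]]' 30;  python3 -m inch '[[[0,0,0,0,0],[0,0,0,0,0],[0,0,0,0,0],[0,0,0,0,0]]]'
```

```text
time: 2.58
position: [0.4832, 0.242, 0.1165]
tool_rot: [0.117, 0.692, -0.112, 0.704]
ft_force: [0.1, -0.0, -0.5]
grip_width: 0.0867
time: 3.25
position: [0.4852, 0.2422, 0.1195]
tool_rot: [0.118, 0.69, -0.111, 0.706]
ft_force: [0.8, -0.7, 0.4]
grip_width: 0.0417
time: 3.58
position: [0.4849, 0.2422, 0.1192]
tool_rot: [0.118, 0.69, -0.111, 0.705]
ft_force: [-0.5, -0.9, 0.2]
grip_width: 0.0228
```

```bash
cat > st.py <<'E'
from h import *
import sys
from scipy.spatial.transform import Rotation as R
o=robot.get_obs();M=R.from_quat(o["tool_rot"]).as_matrix()
print("x axis",M[:,0].round(3),"pos",o["position"].round(4),"w",round(o["grip_width"],4),"F",np.round(o["ft_force"],2),"t",round(o["time"],2))
if len(sys.argv)>3:
    t=np.array([float(a) for a in sys.argv[1:4]]);print("tool shift cm",(M.T@(t-o["position"])*100).round(2))
E
python3 -m inch '[[[-1,0,0,0,0],[-1.5,0,0,0,0],[-2,0,0,0,0],[-2,0,0,0,0],[-2,0,0,0,0],[-1.5,0,0,0,0],[0,0,0,0,0]]]'; python3 st.py 0.48 0.12 0.205
```

```text
time: 4.17
position: [0.4803, 0.241, 0.2245]
tool_rot: [0.117, 0.692, -0.112, 0.703]
ft_force: [0.4, -0.8, -0.9]
grip_width: 0.0233
x axis [ 0.017  0.005 -1.   ] pos [0.4803 0.241  0.2245] w 0.0233 F [ 0.4  -0.83 -0.9 ] t 4.17
tool shift cm [  1.9  -11.49   3.82]
```

```bash
python3 -m inch '[[[0,-1,0.6,0,0],[0,-2,1.2,0,0],[0,-3,1.9,0,0],[0,-3,1.9,0,0],[0,-3,1.9,0,0],[0,-3,1.9,0,0],[0,-3,1.9,0,0],[0,-3,1.9,0,0]]]'; python3 st.py 0.5695 -0.146 0.195
```

```text
time: 4.83
position: [0.5344, -0.007, 0.2189]
tool_rot: [0.113, 0.696, -0.107, 0.701]
ft_force: [-0.4, 0.2, -0.3]
grip_width: 0.0233
x axis [ 0.007  0.007 -1.   ] pos [ 0.5344 -0.007   0.2189] w 0.0233 F [-0.45  0.21 -0.27] t 4.83
tool shift cm [  2.32 -12.17   7.59]
```

```bash
python3 -m inch '[[[0.4,-3,1.9,0,0],[0.4,-3,1.9,0,0],[0.4,-2.6,1.7,0,0],[0.4,-1.6,1,0,0],[0.4,-0.6,0.4,0,0],[0,0,0,0,0]]]'; python3 st.py 0.5695 -0.146 0.195; python3 - <<'E'
from h import *
_,a=snap("scene","a2");_,b=snap("side","b2")
f=lambda im,x,y:cv2.resize(im[y:y+140,x:x+100,::-1],None,fx=4,fy=4,interpolation=cv2.INTER_CUBIC)
cv2.imwrite("pics/crop2.png",np.hstack([f(a,240,180),f(b,290,120)]))
E
```

```text
time: 5.33
position: [0.5632, -0.1497, 0.1898]
tool_rot: [0.116, 0.699, -0.112, 0.697]
ft_force: [-1.1, 0.1, -1.0]
grip_width: 0.0229
x axis [-0.003  0.007 -1.   ] pos [ 0.5632 -0.1497  0.1898] w 0.0229 F [-1.1   0.09 -0.97] t 5.33
tool shift cm [-0.52  0.55  0.48]
```

View pics/crop2.png

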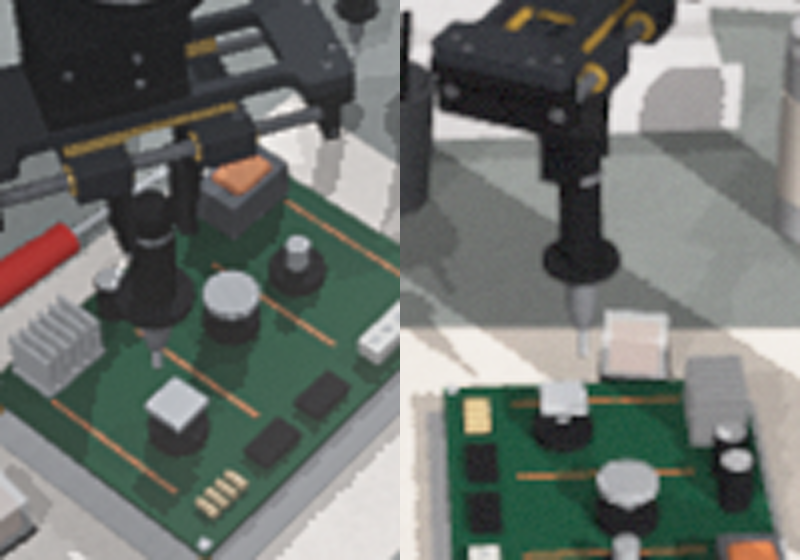

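Both crops show the probe held tip down near the square contact. The tip is at scene (279.3,271.3) and side (336,208.8). The square top is at scene (284.3,281) and side (330.5,219.3).

```bash
python3 - <<'E'
from t import *
A=camera_info("scene");B=camera_info("side")
P=lambda n,a,b:print(n,*[x.round(4) for x in tri(A,a,B,b)])
P("tip",(279.25,271.25),(336,208.75))
P("sq",(284.25,281),(330.5,219.3));P("wide",(297.7,252.8),(347.1,240.5));P("nar",(314.25,240.6),(347,255.2))
# refine heads by bright mask in original pics
for n,f,c in(("scene","scene0",[(284,281),(297,252),(314,240)]),("side","side0",[(330,219),(347,240),(347,255)])):
    im=cv2.imread(f"pics/{f}.png");h=cv2.cvtColor(im,cv2.COLOR_BGR2HSV)
    m=((h[...,1]<45)&(h[...,2]>115)).astype(np.uint8)
    N,l,s,ce=cv2.connectedComponentsWithStats(m,connectivity=4)
    for u,v in c: k=l[v,u];print(n,(u,v),s[k],ce[k].round(1), h[v,u])
E
```

```text
tip [ 0.5563 -0.1487  0.0863] 0.0003
sq [ 0.5681 -0.145   0.0582] 0.0004
wide [ 0.5229 -0.0703  0.0594] 0.0009
nar [ 0.519  -0.0165  0.0618] 0.0006
scene (284, 281) [276 274  16  14 120] [283.5 280.3] [111  12 153]
scene (297, 252) [291 248  14  12 136] [297.4 253. ] [113  11 193]
scene (314, 240) [311 239   6   8  39] [313.8 242.4] [114  13 202]
side (330, 219) [     0      0    591    480 192922] [274.7 231.9] [126   9 147]
side (347, 240) [339 235  16  12 150] [346.7 240.1] [120   5 200]
side (347, 255) [344 254   6  10  55] [346.5 258.4] [114   6 198]
```

```bash
python3 -m inch '[[[0,0.7,1,0,0],[0,0,0,0,0],[0.8,0,0,0,0],[0.7,0,0,0,0],[0,0,0,0,0]]]'; python3 st.py 0.575 -0.147 0.158; python3 - <<'E'
from h import *
_,a=snap("scene","a3");_,b=snap("side","b3")
f=lambda im,x,y:cv2.resize(im[y:y+75,x:x+50,::-1],None,fx=8,fy=8,interpolation=cv2.INTER_CUBIC)
cv2.imwrite("pics/crop3.png",np.hstack([f(a,260,230),f(b,310,170)]))
E
```

```text
time: 5.85
position: [0.5751, -0.1363, 0.1754]
tool_rot: [0.113, 0.7, -0.107, 0.697]
ft_force: [0.3, 0.5, -1.6]
grip_width: 0.0229
x axis [-0.003  0.009 -1.   ] pos [ 0.5751 -0.1363  0.1754] w 0.0229 F [ 0.31  0.48 -1.6 ] t 5.85
tool shift cm [ 1.73 -1.04  0.33]
```

View pics/crop3.png

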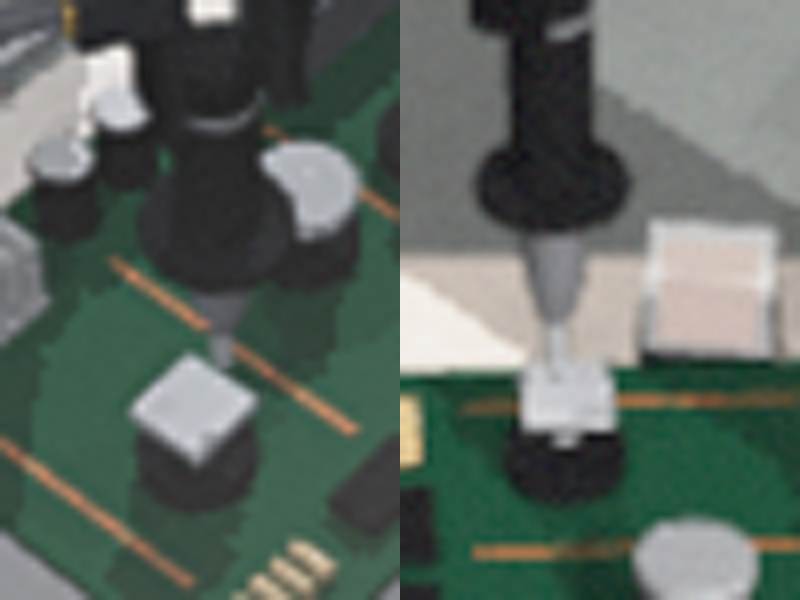

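The tip is above the square's +y side: scene (287.8,275.6) and side (329.6,217.2), against the head at (284.3,280.4) and (331,219.2).

```bash
python3 - <<'E'
from t import *
A=camera_info("scene");B=camera_info("side")
t,e=tri(A,(287.75,275.6),B,(329.6,217.25));s,_=tri(A,(284.25,280.4),B,(331,219.2))
o=robot.get_obs();print(t,e,s,"off",t-o["position"],"need",s-t)
E
```

```text
[ 0.56907395 -0.13497946  0.07128094] 0.0006497928444876983 [ 0.56700626 -0.14435976  0.05899411] off [-0.00645823  0.00183729 -0.10500921] need [-0.00206769 -0.00938031 -0.01228683]
```

```bash
python3 -m inch '[[[0.2,-0.9,0.2,0,0],[0,0,0,0,0]]]' >/dev/null; python3 st.py 0.574 -0.1465 0.1585
```

```text
x axis [-0.001  0.008 -1.   ] pos [ 0.5748 -0.1461  0.1743] w 0.023 F [-0.15  0.12 -1.58] t 6.12
tool shift cm [ 1.58 -0.07 -0.06]
```

```bash
python3 -m inch '[[[0.5,0,0,0,0],[0.4,0,0,0,0],[0,0,0,0,0]]]'  >/dev/null; python3 st.py 0.574 -0.1465 0.1585
```

```text
x axis [ 0.     0.007 -1.   ] pos [ 0.5749 -0.1474  0.165 ] w 0.0232 F [-0.24  0.25 -0.49] t 6.37
tool shift cm [ 0.66  0.06 -0.11]
```

```bash
for i in 1; do python3 -m inch '[[[0.25,0,0,0,0],[0,0,0,0,0]]]'  >/dev/null; python3 st.py 0.574 -0.1465 0.1585;python3 -m inch '[[[0.25,0,0,0,0],[0,0,0,0,0]]]'  >/dev/null; python3 st.py 0.574 -0.1465 0.1585; done
```

```text
x axis [ 0.     0.008 -1.   ] pos [ 0.575  -0.1477  0.1623] w 0.0231 F [ 1.1  -0.29  1.76] t 6.53
tool shift cm [ 0.38  0.08 -0.13]
x axis [ 0.002  0.007 -1.   ] pos [ 0.5757 -0.148   0.1604] w 0.0231 F [0.85 0.19 1.71] t 6.7
tool shift cm [ 0.19  0.08 -0.2 ]
```

```bash
python3 -m inch '[[[0.25,0.05,-0.1,0,0],[0,0,0,0,0]]]'  >/dev/null; python3 st.py 0.574 -0.1465 0.1585; python3 -m inch '[[[0,0,0,0,0],[0,0,0,0,0]]]' >/dev/null; python3 st.py 0.574 -0.1465 0.1585;  python3 - <<'E'
from h import *
_,a=snap("scene","a4");_,b=snap("side","b4")
f=lambda im,x,y:cv2.resize(im[y:y+75,x:x+50,::-1],None,fx=8,fy=8,interpolation=cv2.INTER_CUBIC)
cv2.imwrite("pics/crop4.png",np.hstack([f(a,260,230),f(b,310,170)]))
E
```

```text
x axis [ 0.004  0.006 -1.   ] pos [ 0.5756 -0.1476  0.1586] w 0.0226 F [ 0.14 -0.42  2.08] t 6.87
tool shift cm [ 0.01  0.05 -0.18]
x axis [ 0.005  0.005 -1.   ] pos [ 0.5759 -0.1477  0.1593] w 0.0229 F [-0.85 -0.55  2.23] t 7.03
tool shift cm [ 0.08  0.05 -0.22]
```

View pics/crop4.png

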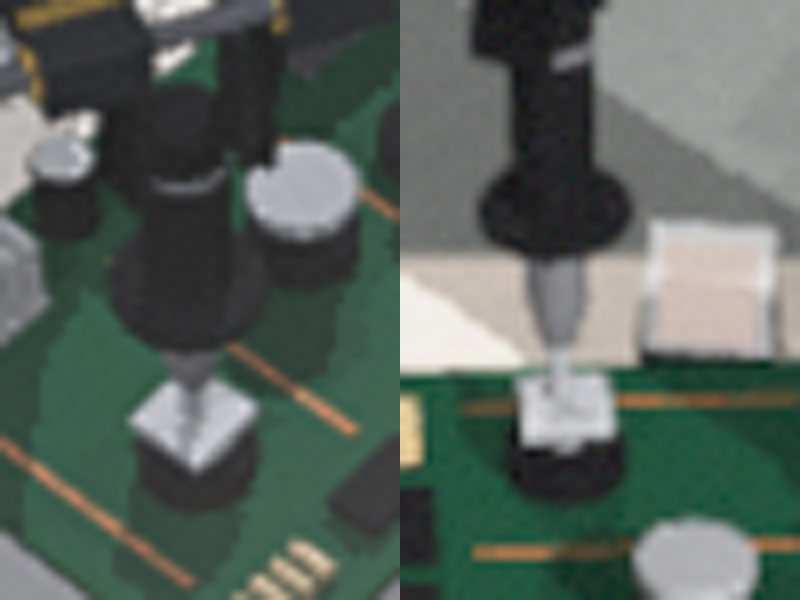

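The tip is on the middle of the square head, which has gone down by about 1.7 px (roughly 5 mm) in both views. I'll hold it for a second.

```bash
python3 -m inch '[[[0.05,0,0,0,0],[0,0,0,0,0],[0,0,0,0,0],[0,0,0,0,0]]]' >/dev/null; python3 st.py 0.574 -0.1465 0.1585;  python3 -m inch '[[[0,0,0,0,0],[0,0,0,0,0],[0,0,0,0,0],[0,0,0,0,0]]]' >/dev/null; python3 st.py 0.574 -0.1465 0.1585
```

```text
x axis [ 0.005  0.005 -1.   ] pos [ 0.576  -0.1477  0.159 ] w 0.0232 F [-0.57  0.1   2.96] t 7.47
tool shift cm [ 0.05  0.05 -0.23]
x axis [ 0.005  0.005 -1.   ] pos [ 0.576  -0.1478  0.159 ] w 0.023 F [-0.02 -0.06  1.89] t 7.8
tool shift cm [ 0.05  0.06 -0.23]
```

```bash
python3 -m inch '[[[-0.8,0,0,0,0],[-1.2,0,0,0,0],[-0.6,0,0,0,0],[0,0,0,0,0]]]' >/dev/null; python3 st.py 0.5257 -0.018 0.185
```

```text
x axis [ 0.001  0.007 -1.   ] pos [ 0.5743 -0.147   0.1844] w 0.023 F [ 0.05 -0.3  -1.33] t 8.13
tool shift cm [ 0.03 10.77 -8.61]
```

```bash
python3 -m inch '[[[-0.1,1.3,-1,0,0],[0,2.6,-2.1,0,0],[0,2.9,-2.3,0,0],[0,2.2,-1.8,0,0],[0,1,-0.8,0,0],[0,0,0,0,0]]]' >/dev/null; python3 st.py 0.5257 -0.018 0.185
```

```text
x axis [-0.003  0.009 -1.   ] pos [ 0.524  -0.0208  0.1838] w 0.023 F [ 0.68  0.26 -0.72] t 8.63
tool shift cm [-0.12  0.32  0.07]
```

```bash
python3 -m inch '[[[0.5,0.3,0.1,0,0],[0.5,0,0,0,0],[0,0,0,0,0]]]' >/dev/null; python3 st.py 0.5257 -0.018 0.164; python3 - <<'E'
from h import *
_,a=snap("scene","a5");_,b=snap("side","b5")
f=lambda im,x,y:cv2.resize(im[y:y+75,x:x+50,::-1],None,fx=8,fy=8,interpolation=cv2.INTER_CUBIC)
cv2.imwrite("pics/crop5.png",np.hstack([f(a,290,185),f(b,320,205)]))
E
```

```text
x axis [-0.001  0.007 -1.   ] pos [ 0.5271 -0.0186  0.1731] w 0.023 F [-0.75  0.91 -0.38] t 8.88
tool shift cm [ 0.91  0.   -0.15]
```

View pics/crop5.png

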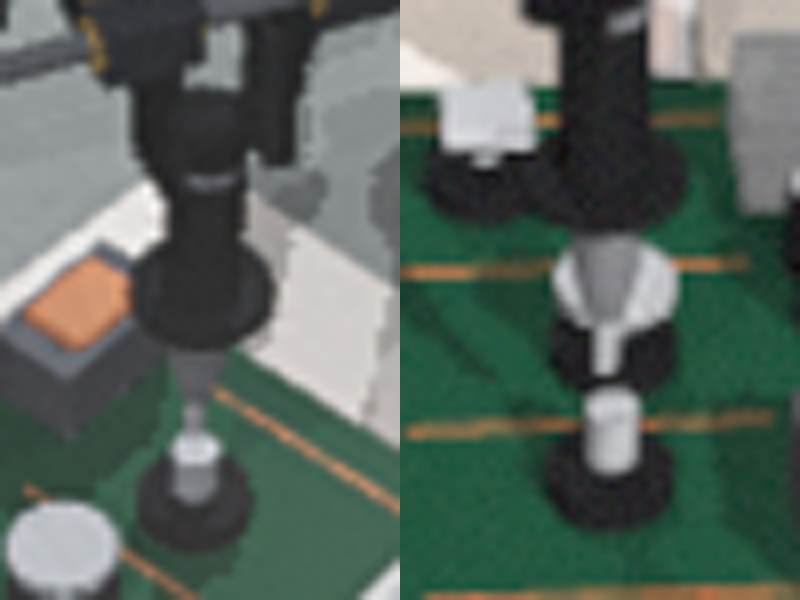

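The tip hangs just over the narrow head: scene tip (314.1,239.0) and head (314.5,241.0), side tip (345.8,251.9) and head (346.6,255.4).

```bash
python3 - <<'E'
from t import *
A=camera_info("scene");B=camera_info("side")
t,e=tri(A,(314.1,239),B,(345.75,251.9));s,f=tri(A,(314.5,241),B,(346.6,255.4))
o=robot.get_obs();print(t,e,s,f,"off",t-o["position"],"need",s-t)
print("at z: need",onz(A,314.5,241,.06)-onz(A,314.1,239,.069),onz(B,346.6,255.4,.06)-onz(B,345.75,251.9,.069))
E
```

```text
[ 0.52118229 -0.01783815  0.06998543] 0.0011675665851907217 [ 0.51984348 -0.01643994  0.06112037] 0.0007189743510483081 off [-0.00644152  0.00117171 -0.10364601] need [-0.00133881  0.0013982  -0.00886506]
at z: need [-0.00038246  0.00161857 -0.009     ] [-0.00210851  0.0004821  -0.009     ]
```

```bash
python3 -m inch '[[[0.4,0.1,-0.2,0,0],[0.4,0,0,0,0],[0,0,0,0,0]]]' >/dev/null; python3 st.py 0.5255 -0.0173 0.1585
```

```text
x axis [ 0.001  0.006 -1.   ] pos [ 0.5275 -0.0199  0.1648] w 0.0229 F [ 0.21 -0.24 -1.41] t 9.23
tool shift cm [ 0.63  0.18 -0.27]
```

```bash
python3 -m inch '[[[-0.1,0.25,-0.3,0,0],[0,0,0,0,0]]]' >/dev/null; python3 st.py 0.5255 -0.0173 0.1585;
```

```text
x axis [ 0.     0.007 -1.   ] pos [ 0.5252 -0.017   0.1653] w 0.0228 F [-0.49  0.62 -1.43] t 9.4
tool shift cm [ 0.68 -0.02  0.04]
```

```bash
python3 -m inch '[[[0.25,0,0,0,0],[0.25,0,0,0,0],[0,0,0,0,0]]]' >/dev/null; python3 st.py 0.5255 -0.0173 0.1585
```

```text
x axis [ 0.003  0.006 -1.   ] pos [ 0.5261 -0.0173  0.1609] w 0.0232 F [-0.67 -0.67  1.94] t 9.65
tool shift cm [ 0.24 -0.02 -0.06]
```

```bash
python3 -m inch '[[[0.25,0,-0.05,0,0],[0,0,0,0,0],[0,0,0,0,0]]]' >/dev/null; python3 st.py 0.5255 -0.0173 0.1585; python3 - <<'E'
from h import *
_,a=snap("scene","a6");_,b=snap("side","b6")
f=lambda im,x,y:cv2.resize(im[y:y+75,x:x+50,::-1],None,fx=8,fy=8,interpolation=cv2.INTER_CUBIC)
cv2.imwrite("pics/crop6.png",np.hstack([f(a,290,185),f(b,320,205)]))
E
```

```text
x axis [ 0.006  0.005 -1.   ] pos [ 0.5266 -0.0174  0.1593] w 0.0227 F [-0.61 -0.61  2.86] t 9.9
tool shift cm [ 0.08 -0.03 -0.11]
```

View pics/crop6.png

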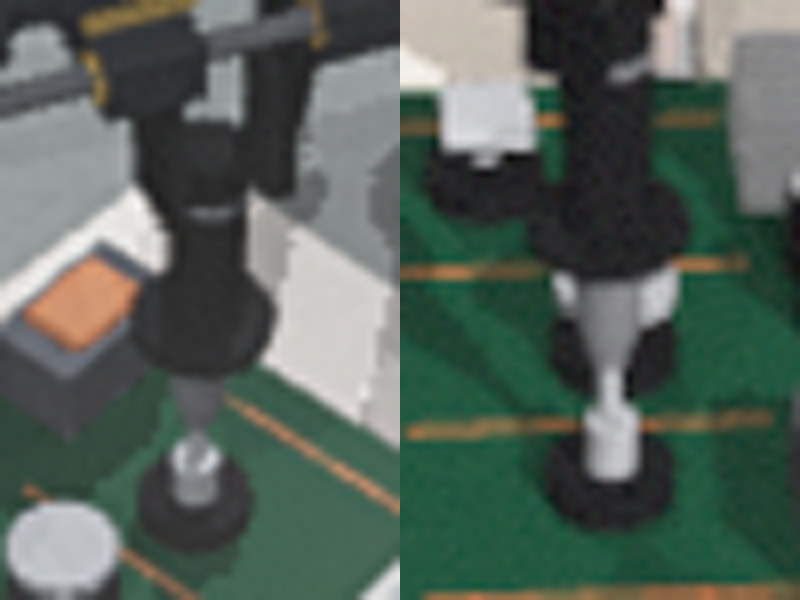

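The narrow head is down (about 11 crop pixels, roughly 4.5 mm) with the needle on it. I'll hold, then lift.

```bash
python3 -m inch '[[[0.08,0,-0.05,0,0],[0,0,0,0,0],[0,0,0,0,0],[0,0,0,0,0],[0,0,0,0,0],[0,0,0,0,0],[0,0,0,0,0],[0,0,0,0,0]]]' >/dev/null; python3 st.py 0.5255 -0.0173 0.1585;  python3 -m inch '[[[-0.8,0,0,0,0],[-1.2,0,0,0,0],[-0.6,0,0,0,0],[0,0,0,0,0]]]' >/dev/null; python3 st.py 0.5296 -0.0718 0.185
```

```text
x axis [ 0.007  0.004 -1.   ] pos [ 0.5264 -0.0173  0.159 ] w 0.0232 F [ 0.03 -0.47  1.64] t 10.67
tool shift cm [ 0.05 -0.03 -0.09]
x axis [ 0.002  0.006 -1.   ] pos [ 0.5246 -0.0168  0.1849] w 0.0232 F [-0.59 -0.16 -0.62] t 11.0
tool shift cm [-0.05 -5.06  2.21]
```

```bash
python3 -m inch '[[[0,-1,0.4,0,0],[0,-1.8,0.8,0,0],[0,-1.5,0.7,0,0],[0,-0.7,0.3,0,0],[0,0,0,0,0]]]' >/dev/null; python3 st.py 0.5296 -0.0718 0.175
```

```text
x axis [-0.     0.006 -1.   ] pos [ 0.5288 -0.0742  0.1832] w 0.0229 F [ 0.01  0.   -0.61] t 11.42
tool shift cm [0.83 0.25 0.01]
```

```bash
python3 -m inch '[[[0.5,0.25,0,0,0],[0.5,0,0,0,0],[0.6,0,0,0,0],[0,0,0,0,0]]]' >/dev/null; python3 st.py 0.5296 -0.0718 0.1585
```

```text
x axis [-0.003  0.008 -1.   ] pos [ 0.5283 -0.0707  0.1646] w 0.0233 F [ 0.25  0.53 -1.05] t 11.75
tool shift cm [ 0.61 -0.07  0.17]
```

```bash
python3 -m inch '[[[0.25,0,0,0,0],[0.25,0,0,0,0],[0,0,0,0,0]]]' >/dev/null; python3 st.py 0.5296 -0.0718 0.1585; python3 -m inch '[[[0.2,0,0,0,0],[0,0,0,0,0],[0,0,0,0,0]]]' >/dev/null; python3 st.py 0.5296 -0.0718 0.1585
```

```text
x axis [-0.002  0.007 -1.   ] pos [ 0.5285 -0.0698  0.1591] w 0.023 F [-0.38 -1.67  2.92] t 12.0
tool shift cm [ 0.06 -0.16  0.17]
x axis [ 0.     0.005 -1.   ] pos [ 0.5297 -0.0701  0.1584] w 0.0234 F [ 0.22 -0.68  2.42] t 12.25
tool shift cm [-0.02 -0.17  0.05]
```

```bash
python3 -m inch '[[[0,0,0,0,0],[0,0,0,0,0],[0,0,0,0,0],[0,0,0,0,0],[0,0,0,0,0],[0,0,0,0,0],[0,0,0,0,0]]]' >/dev/null; python3 st.py 0.5296 -0.0718 0.1585; python3 - <<'E'
from h import *
snap("scene","a7");snap("side","b7")
for p,q,(u0,u1,v0,v1) in (("scene0","a7",(288,308,244,264)),("side0","b7",(336,358,230,250))):
    for f in(p,q):
        im=cv2.imread(f"pics/{f}.png");h=cv2.cvtColor(im,cv2.COLOR_BGR2HSV).astype(int)[v0:v1,u0:u1]
        m=(h[...,1]<45)&(h[...,2]>115)
        print(f,"bottom row per col",[int(v0+np.where(m[:,c])[0].max()) if m[:,c].any() else -1 for c in range(m.shape[1])])
E
```

```text
x axis [ 0.001  0.005 -1.   ] pos [ 0.5297 -0.0701  0.1592] w 0.023 F [-1.   -0.77  2.33] t 12.83
tool shift cm [ 0.07 -0.16  0.04]
scene0 bottom row per col [-1, -1, -1, 255, 257, 257, 258, 258, 258, 259, 259, 258, 258, 258, 257, 256, 255, -1, -1, -1]
a7 bottom row per col [-1, -1, -1, 257, 258, 258, 259, 259, 260, 260, 260, 260, 259, 259, 258, 257, 256, 253, -1, -1]
side0 bottom row per col [-1, -1, -1, 240, 242, 243, 244, 245, 245, 246, 246, 246, 246, 245, 245, 245, 244, 244, 242, -1, -1, -1]
b7 bottom row per col [-1, -1, -1, 242, 244, 245, 246, 246, 247, 247, 247, 247, 247, 247, 247, 246, 246, 245, 243, -1, -1, -1]
```

```bash
python3 -m inch '[[[0.12,0,0,0,0],[0,0,0,0,0],[0,0,0,0,0],[0,0,0,0,0],[0,0,0,0,0],[0,0,0,0,0],[0,0,0,0,0],[0,0,0,0,0]]]' >/dev/null; python3 st.py 0.5296 -0.0718 0.1585; python3 -m inch '[[[-0.8,0,0,0,0],[-1.5,0,0,0,0],[-1.5,0,0,0,0],[-1,0,0,0,0],[-0.5,0,0,0,0],[0,0,0,0,0]]]' >/dev/null; python3 st.py 0.487 0.24 0.21
```

```text
x axis [ 0.001  0.005 -1.   ] pos [ 0.5299 -0.0702  0.158 ] w 0.0232 F [-0.98 -0.35  3.79] t 13.6
tool shift cm [-0.05 -0.16  0.02]
x axis [-0.005  0.01  -1.   ] pos [ 0.5275 -0.0684  0.2114] w 0.0227 F [-0.18  0.34 -0.61] t 14.1
tool shift cm [  0.48  28.03 -13.48]
```

```bash
python3 -m inch '[[[0,1.2,-0.6,0,0],[0,2.4,-1.15,0,0],[0,3.4,-1.65,0,0],[0,3.4,-1.65,0,0],[0,3.4,-1.65,0,0],[0,3.4,-1.65,0,0],[0,3.4,-1.65,0,0],[0,2.8,-1.4,0,0]]]' >/dev/null; python3 st.py 0.4875 0.2405 0.21
```

```text
x axis [-0.014  0.012 -1.   ] pos [0.4882 0.1987 0.2089] w 0.0233 F [ 0.03  0.18 -1.66] t 14.77
tool shift cm [-0.06  3.93 -1.44]
```

```bash
python3 -m inch '[[[-0.1,1.9,-0.6,0,0],[-0.1,1.3,-0.5,0,0],[0,0.4,-0.2,0,0],[0,0,0,0,0],[0,0,0,0,0]]]' >/dev/null; python3 st.py 0.4875 0.2405 0.205
```

```text
x axis [-0.026  0.013 -1.   ] pos [0.4779 0.2488 0.2071] w 0.023 F [-0.1  -0.86 -0.6 ] t 15.18
tool shift cm [ 0.17 -0.49  1.18]
```

```bash
cat > tip.py <<'E'
from h import *
import sys
from scipy.spatial.transform import Rotation as R
o=robot.get_obs();M=R.from_quat(o["tool_rot"]).as_matrix()
t=o["position"]+M@[.104,-.0015,-.0066]
g=np.array([float(a) for a in sys.argv[1:4]])
print("tip",t.round(4),"tcpz",o["position"][2].round(4),"xax",M[:,0].round(3),"shift cm",(M.T@(g-t)*100).round(2),"F",np.round(o["ft_force"],2),"w",round(o["grip_width"],4),"t",round(o["time"],2))
E
python3 tip.py .481 .242 .09
python3 -m inch '[[[0,-0.5,0.9,0,0],[0,0,0,0,0]]]' >/dev/null;python3 tip.py .481 .242 .09
```

```text
tip [0.4685 0.2509 0.1033] tcpz 0.2071 xax [-0.026  0.013 -1.   ] shift cm [ 1.29 -0.45  1.51] F [-0.1  -0.86 -0.6 ] w 0.023 t 15.18
tip [0.475  0.2413 0.1023] tcpz 0.2061 xax [-0.027  0.012 -1.   ] shift cm [1.22 0.25 0.58] F [ 0.69 -0.79 -0.99] w 0.023 t 15.35
```

```bash
python3 -m inch '[[[0.6,0.2,0.5,0,0],[0,0,0,0,0],[0,0,0,0,0]]]' >/dev/null;python3 tip.py .481 .242 .09;  python3 - <<'E'
from h import *
_,a=snap("scene","a8");_,b=snap("side","b8")
f=lambda im,x,y:cv2.resize(im[y:y+75,x:x+50,::-1],None,fx=8,fy=8,interpolation=cv2.INTER_CUBIC)
cv2.imwrite("pics/crop8.png",np.hstack([f(a,355,140),f(b,330,305)]))
E
```

```text
tip [0.482  0.2382 0.0953] tcpz 0.1991 xax [-0.028  0.012 -1.   ] shift cm [ 0.54  0.32 -0.2 ] F [-0.33  0.16 -0.99] w 0.0229 t 15.6
```

View pics/crop8.png

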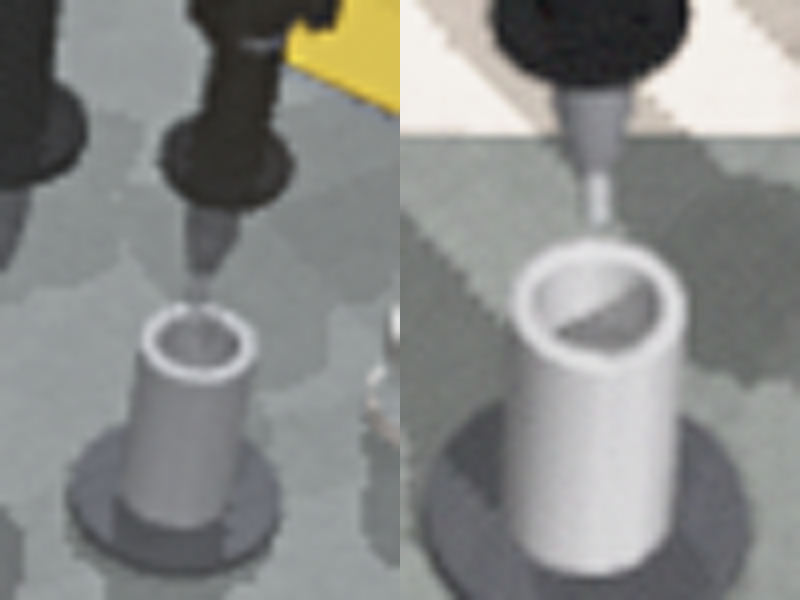

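The tip hangs above the open mouth. The mouth is at scene (379.8,182.8) and side (355.0,342.9). The tip is at scene about (379.6,178) and side (354.8,333).

```bash
python3 - <<'E'
from t import *
A=camera_info("scene");B=camera_info("side")
m=(379.75,182.75),(355,342.9);t=(379.6,177.9),(354.75,333)
print(tri(A,m[0],B,m[1]),tri(A,t[0],B,t[1]))
for z in(.0953,):print("need",onz(A,*m[0],.077)-onz(A,*t[0],z),onz(B,*m[1],.077)-onz(B,*t[1],z))
E
```

```text
(array([0.48158319, 0.24323167, 0.07714668]), np.float64(0.000627897335315192)) (array([0.48283552, 0.23865489, 0.09764509]), np.float64(5.609955503554395e-05))
need [ 0.00074846  0.00266641 -0.0183    ] [-0.00163589  0.00643445 -0.0183    ]
```

```bash
python3 -m inch '[[[0,0.45,-0.25,0,0],[0,0,0,0,0]]]' >/dev/null;python3 tip.py .481 .2428 .06
```

```text
tip [0.481  0.2435 0.0955] tcpz 0.1993 xax [-0.028  0.012 -1.   ] shift cm [ 3.55 -0.08  0.13] F [-0.59 -1.07 -1.15] w 0.0229 t 15.87
```

```bash
python3 -m inch '[[[0.8,0,0.03,0,0],[0.8,0,0.03,0,0],[0.8,0,0.03,0,0],[0,0,0,0,0]]]' >/dev/null;python3 tip.py .481 .2428 .04
```

```text
tip [0.4811 0.2444 0.0697] tcpz 0.1735 xax [-0.027  0.012 -1.   ] shift cm [ 2.97 -0.16  0.13] F [ 0.22  0.39 -1.44] w 0.0228 t 16.2
```

```bash
python3 -m inch '[[[0.8,-0.15,0.05,0,0],[0.8,0,0.03,0,0],[0.8,0,0.03,0,0],[0,0,0,0,0]]]' >/dev/null;python3 tip.py .481 .2428 .02
```

```text
tip [0.4799 0.2426 0.0421] tcpz 0.1459 xax [-0.029  0.012 -1.   ] shift cm [2.21 0.05 0.16] F [ 0.02 -0.25 -1.57] w 0.0233 t 16.53
```

```bash
python3 -m inch '[[[0.8,0,0.15,0,0],[0.7,0,0.05,0,0],[0.3,0,0,0,0],[0,0,0,0,0]]]' >/dev/null;python3 tip.py .481 .2428 .015
```

```text
tip [0.4814 0.242  0.0215] tcpz 0.1252 xax [-0.029  0.012 -1.   ] shift cm [ 0.65  0.06 -0.05] F [-0.22  0.67 -0.99] w 0.0231 t 16.87
```

```bash
python3 -m inch '[[[0.3,0,0,0,0],[0,0,0,0,0]]]' >/dev/null;python3 tip.py .481 .2428 .015;python3 -m inch '[[[0.25,0,0,0,0],[0,0,0,0,0]]]' >/dev/null;python3 tip.py .481 .2428 .015
```

```text
tip [0.4814 0.242  0.018 ] tcpz 0.1218 xax [-0.03   0.012 -0.999] shift cm [ 0.31  0.06 -0.05] F [ 0.01 -0.29 -0.2 ] w 0.0234 t 17.03
tip [0.482  0.2423 0.016 ] tcpz 0.1198 xax [-0.028  0.012 -1.   ] shift cm [ 0.11  0.01 -0.11] F [-0.98 -0.16 -0.94] w 0.0231 t 17.2
```

```bash
python3 -m inch '[[[0.15,0,0,0,0],[0,0,0,0,0]]]' >/dev/null;python3 tip.py .481 .2428 .015;python3 -m inch '[[[0.15,0,0,0,0],[0,0,0,0,0]]]' >/dev/null;python3 tip.py .481 .2428 .015
```

```text
tip [0.4825 0.2425 0.0161] tcpz 0.1199 xax [-0.027  0.012 -1.   ] shift cm [ 0.11 -0.02 -0.15] F [ 0.04 -0.05 -1.67] w 0.0231 t 17.37
tip [0.4828 0.2426 0.016 ] tcpz 0.1198 xax [-0.026  0.012 -1.   ] shift cm [ 0.1  -0.04 -0.17] F [-0.82 -0.47 -1.36] w 0.023 t 17.53
```

```bash
python3 -m inch '[[[0.3,0,-0.1,0,0],[0,0,0,0,0]]]' >/dev/null;python3 tip.py .481 .2428 .015;python3 -m inch '[[[0.2,0,0,0,0],[0.1,0,0,0,0],[0,0,0,0,0]]]' >/dev/null;python3 tip.py .481 .2428 .015
```

```text
tip [0.4831 0.2431 0.0162] tcpz 0.12 xax [-0.022  0.013 -1.   ] shift cm [ 0.12 -0.1  -0.19] F [-0.56 -0.38 -0.62] w 0.0233 t 17.7
tip [0.4834 0.2434 0.0158] tcpz 0.1197 xax [-0.021  0.013 -1.   ] shift cm [ 0.09 -0.13 -0.21] F [-0.83 -0.3  -2.01] w 0.0228 t 17.95
```

```bash
python3 - <<'E'
from h import *
o=robot.get_obs();print(np.round(o["q"],3),np.round(o["joint_torque"],2),np.round(o["moment"],2),np.round(o["ft_force"],2))
snap("side","b9");snap("scene","a9")
for p,q,(u0,u1,v0,v1) in(("side0","b9",(400,450,295,385)),("scene0","a9",(335,375,115,170)),("side0","b9",(330,400,340,430)),("scene0","a9",(355,400,178,212))):
    a=cv2.imread(f"pics/{p}.png").astype(int)[v0:v1,u0:u1];b=cv2.imread(f"pics/{q}.png").astype(int)[v0:v1,u0:u1]
    for i in(a,b):
        m=i.max(2)<45; y,x=np.where(m); print(q,m.sum(),(u0+x.mean()).round(2),(v0+y.mean()).round(2), "rows",v0+y.min(),v0+y.max(),end=' | ')
    print()
E
```

```text
[ 0.241  0.546  1.696  0.022  0.917 -1.018] [-1.300e-01 -4.091e+01 -1.385e+01  4.000e-02 -1.000e-01 -0.000e+00] [0.02 0.17 0.06] [-0.83 -0.3  -2.01]
b9 1339 420.93 334.47 rows 299 361 | b9 1224 420.74 334.81 rows 299 361 | 
a9 16 357.19 145.56 rows 128 160 | a9 186 365.54 135.8 rows 115 162 | 
b9 203 354.27 344.13 rows 340 350 | b9 160 352.01 343.86 rows 340 349 | <stdin>:7: RuntimeWarning: Mean of empty slice.
  ret = ret.dtype.type(ret / rcount)
Traceback (most recent call last):
ValueError: zero-size array to reduction operation minimum which has no identity
```

```bash
python3 - <<'E'
import cv2,numpy as np
for f in("side0","b9","b8"):
    g=cv2.cvtColor(cv2.imread(f"pics/{f}.png"),cv2.COLOR_BGR2GRAY); print(f); print(g[338:358,343:368:3])
E
```

```text
side0
[[ 44  28  25  28  25  25  25  28 102]
 [ 36  31  23  26  22  23  27  33  93]
 [ 34  30  18  28  29  31  18  34  84]
 [ 30  22  20  31  29  27  27  32  84]
 [ 38  30  30  25  27  33  28  29  87]
 [ 46  34  31  28  29  25  24  32  91]
 [ 60  27  33  27  25  29  19  31  98]
 [ 75  36  37  30  27  30  26  25 102]
 [ 92  34  32  27  23  32  24  29 102]
 [103  34  30  24  29  22  24  57 101]
 [100  67  30  20  27  20  27  84 101]
 [ 98 104  29  29  25  26  50  97 104]
 [102 118  82  49  29  49  98 103 101]
 [102 116 120 100  94 102 122 102  99]
 [102 117 131 130 136 128 119 101  97]
 [102 116 126 133 136 129 121 101 100]
 [102 117 128 128 134 132 121 102 101]
 [ 94 119 128 131 134 128 123 103 101]
 [ 94 118 130 132 137 130 122  95 104]
 [ 94 119 127 130 136 129 120  88  96]]
b9
[[ 39  31  34  43  34  35  37  91 108]
 [ 37  37  32  38  38  38  44  96 108]
 [ 41  30  30  37  37  35  41 103 107]
 [ 43  32  36  42  39  35  45 130 110]
 [ 48  38  35  39  34  40  37 160 112]
 [ 44  38  37  38  36  33  34 170 108]
 [ 38  41  31  39  33  37  33 187 109]
 [ 42  41  32  34  38  36  41 200 108
[... 554 characters left out ...]
162 210 198 212 201 169 152 185 109]
 [163 195 198 212 201 150 127 203 105]
 [171 194 198 214 193 139 115 219 108]
 [167 194 196 215 165 139 116 220 108]
 [151 200 197 188 143 139 116 218 108]
 [123 211 186 132 139 138 133 214 109]
 [112 216 159 127 129 130 167 208 111]
 [107 198 179 131 129 126 205 194 107]
 [107 157 215 171 145 160 219 180 111]
 [108 134 211 216 190 200 216 176 107]
 [109 133 177 219 218 215 209 174 116]
 [112 134 166 201 217 211 206 174 134]
 [112 134 167 191 207 210 204 172 146]
 [110 135 169 191 210 211 203 170 146]
 [109 137 170 192 210 213 204 170 148]
 [105 135 171 190 209 210 208 171 153]
 [102 139 170 193 210 212 207 161 156]
 [102 136 173 193 209 213 206 147 143]]
```

```bash
python3 -m inch '[[[-0.3,0,0,0,0],[0,-0.2,-0.5,0,0],[0,0,0,0,0]]]' >/dev/null;python3 tip.py .479 .2425 .015; python3 - <<'E'
from h import *
snap("side","b10")
g=cv2.cvtColor(cv2.imread("pics/b10.png"),cv2.COLOR_BGR2GRAY); print(g[338:356:1,337:368:2])
E
```

```text
tip [0.4775 0.243  0.0175] tcpz 0.1213 xax [-0.022  0.013 -1.   ] shift cm [ 0.25 -0.    0.16] F [ 0.13  0.08 -1.97] w 0.0229 t 18.3
[[141 161 160  74  42  36  30  33  36  38  37  38  36  39  33  92]
 [114 159 161  54  41  38  27  34  40  39  36  33  31  40  38  84]
 [119 164 162  49  41  41  27  29  32  38  45  36  38  38  33  85]
 [119 149 161  61  43  44  39  33  39  45  36  36  35  42  35  91]
 [117 117 161  74  44  48  44  40  35  40  33  34  31  40  34  94]
 [115 118 146 100  42  42  43  33  38  41  33  37  39  37  35 101]
 [117 119 118 119  37  41  45  35  38  39  36  36  36  40  48 105]
 [119 118 119 118  40  45  44  31  39  40  36  38  39  39  83 107]
 [119 121 120 109  83  38  40  37  37  34  38  39  44  54 123 110]
 [122 120 120 108 113  50  38  42  37  38  36  40  42 124 144 111]
 [120 120 120 108 126 127  74  36  42  40  44  40 127 182 144 111]
 [120 122 120 107 122 162 144 114  59  56  86 147 196 195 142 111]
 [119 117 119 108 124 145 175 175 156 161 172 212 210 192 147 116]
 [122 116 117 111 120 151 169 190 208 218 216 214 206 192 156 137]
 [119 122 121 109 122 149 172 188 197 210 211 215 208 194 155 147]
 [119 121 121 111 124 151 169 187 195 210 210 215 206 193 156 147]
 [121 119 115 109 124 150 172 188 197 210 209 216 207 191 155 150]
 [119 117  99 102 125 151 171 190 200 212 210 214 205 190 155 155]]
```

```bash
python3 -m inch '[[[0.3,0,0.1,0,0],[0,0,0,0,0]]]' >/dev/null;python3 tip.py .479 .2425 .015;python3 -m inch '[[[0.25,0,0,0,0],[0,0,0,0,0]]]' >/dev/null;python3 tip.py .479 .2425 .015; python3 - <<'E'
from h import *
snap("side","b11")
g=cv2.cvtColor(cv2.imread("pics/b11.png"),cv2.COLOR_BGR2GRAY); print(g[346:353:1,337:368:2])
E
```

```text
tip [0.4801 0.2429 0.0157] tcpz 0.1195 xax [-0.019  0.013 -1.   ] shift cm [ 0.07 -0.08 -0.09] F [-0.48 -0.23  0.19] w 0.0231 t 18.52
tip [0.4812 0.2432 0.0161] tcpz 0.1199 xax [-0.017  0.014 -1.   ] shift cm [ 0.11 -0.13 -0.19] F [ 0.03 -0.09 -1.01] w 0.0231 t 18.68
[[124 122 113  52  37  48  40  35  39  39  32  38  38 172 151 110]
 [119 122 118  81  36  39  39  41  35  35  33  41  89 197 143 109]
 [119 121 121  98  71  40  39  40  35  37  39  68 172 202 142 109]
 [118 120 120 107 109  86  56  33  38  42  76 171 215 197 142 110]
 [118 121 118 109 123 132 124 118 118 158 169 220 211 194 146 117]
 [120 119 117 109 125 149 169 175 180 219 216 214 207 194 158 138]
 [119 121 118 112 123 151 168 185 197 208 212 214 209 193 158 147]]
```

Below TCP z of about 0.12 the arm stops descending without any wrist load, as it did at the first grasp. The disc is only 1–2 mm above the rim and the tip is deep in the tube. I'll recentre slightly and let go.

```bash
python3 -m inch '[[[-0.1,0,-0.3,0,0],[0,0,0,0,0]]]' >/dev/null;python3 tip.py .4795 .2425 .015
```

```text
tip [0.4788 0.2442 0.0164] tcpz 0.1203 xax [-0.016  0.014 -1.   ] shift cm [ 0.14 -0.14  0.12] F [-0.51  0.23 -1.43] w 0.0231 t 18.9
```

```bash
python3 -m inch '[[[0,0,0,0,0.3],[0,0,0,0,0.4],[0,0,0,0,0.6],[0,0,0,0,0.8],[0,0,0,0,1],[0,0,0,0,1],[0,0,0,0,1],[0,0,0,0,1]]]'; python3 tip.py .4795 .2425 .015; python3 - <<'E'
from h import *
snap("side","b12")
g=cv2.cvtColor(cv2.imread("pics/b12.png"),cv2.COLOR_BGR2GRAY); print(g[346:354:1,337:372:2])
E
```

```text
time: 19.57
position: [0.4869, 0.2421, 0.1187]
tool_rot: [0.118, 0.705, -0.111, 0.691]
ft_force: [-0.0, 0.3, -0.8]
grip_width: 0.0647
tip [0.4784 0.2442 0.0148] tcpz 0.1187 xax [-0.018  0.014 -1.   ] shift cm [-0.02 -0.12  0.16] F [-0.01  0.28 -0.8 ] w 0.0647 t 19.57
[[121 122 119  74  36  47  43  37  35  34  39  38  39  41  84 113 110 111]
 [122 123 120 100  39  43  43  36  36  38  35  38  39  63 121 107 109 110]
 [120 121 119 106  69  37  45  35  38  36  36  39  39 118 146 112 110 108]
 [121 120 121 109 106  61  36  33  44  35  40  42  88 170 141 108 110 109]
 [120 120 119 110 122 113  75  47  38  40  37  85 164 193 148 118 109 111]
 [119 116 118 110 120 149 138 132 109 118 146 168 206 194 158 138 130 120]
 [120 121 119 111 123 148 169 185 175 185 211 214 210 191 157 143 150 138]
 [122 119 119 108 121 150 170 187 195 210 210 215 206 192 156 146 151 152]]
```

The disc dropped onto the rim (lower edge at row 350.7, as at the start). Now I'll lift clear.

```bash
python3 -m inch '[[[0,0,0,0,1],[0,0,0,0,1],[0,0,0,0,1],[0,0,0,0,1]]]' >/dev/null; python3 -m inch '[[[-1,0,0,0,1],[-2,0,0,0,1],[-3,0,0,0,1],[-3,0,0,0,1],[-3,0,0,0,1],[-2,0,0,0,1],[0,0,0,0,1]]]';python3 - <<'E'
from h import *
_,b=snap("side","b13");_,a=snap("scene","a13")
g=cv2.cvtColor(cv2.imread("pics/b13.png"),cv2.COLOR_BGR2GRAY); print(g[346:354:1,337:372:2])
f=lambda n,x,y:cv2.resize(cv2.imread(f"pics/{n}.png")[y:y+75,x:x+50],None,fx=8,fy=8,interpolation=cv2.INTER_CUBIC)
cv2.imwrite("pics/crop13.png",np.hstack([f("a13",355,145),f("b13",330,300)]))
E
```

```text
time: 20.53
position: [0.4882, 0.2396, 0.267]
tool_rot: [0.118, 0.706, -0.111, 0.689]
ft_force: [1.3, -0.1, 0.3]
grip_width: 0.0872
[[118 119 115  73  35  42  42  38  37  40  32  38  34  41  85 109 107 109]
 [118 122 118  95  43  45  44  35  34  35  38  37  39  69 120 109 108 108]
 [118 121 118 104  65  42  39  37  36  37  42  39  36 117 143 108 109 105]
 [117 119 118 109 101  60  36  39  42  36  29  39  86 169 139 107 110 109]
 [118 119 118 107 116 115  72  41  41  44  35  85 165 192 147 116 111 108]
 [119 120 115 110 119 145 134 131 107 117 144 167 203 191 156 135 125 119]
 [118 118 118 108 121 148 168 185 171 182 208 213 206 189 154 145 149 136]
 [120 117 116 110 121 150 169 183 193 210 208 214 205 188 155 145 150 150]]
```

```bash
python3 - <<'E'
from h import *
for p,q,(u0,u1,v0,v1) in(("side0","b13",(335,378,305,356)),("scene0","a13",(368,392,155,190))):
    for f in(p,q):
        im=cv2.imread(f"pics/{f}.png")[v0:v1,u0:u1].max(2);m=im<60
        print(f,"top row",v0+np.where(m.any(1))[0][[0,-1]],"mid x by row",[(v0+r,round(float(u0+np.where(m[r])[0].mean()),1)) for r in range(8,m.shape[0]-8,6) if m[r].any()])
for f,c in(("scene0",0),("a13",0)):
    h=cv2.cvtColor(cv2.imread(f"pics/{f}.png"),cv2.COLOR_BGR2HSV);m=((h[...,1]<45)&(h[...,2]>115)).astype(np.uint8)
    N,l,s,ce=cv2.connectedComponentsWithStats(m,connectivity=4);print(f,[ce[l[v,u]].round(1).tolist() for u,v in((284,281),(297,252),(314,240))])
d=cv2.absdiff(cv2.imread("pics/side0.png"),cv2.imread("pics/b13.png")).max(2)
for n,(u,v) in dict(wrench=(289,365),jar=(333,408),big=(422,330),screwdriver=(405,250),relay=(349,206),can=(396,150),tray=(230,285)).items(): print(n,d[v-25:v+25,u-18:u+18].mean().round(1))
E
```

```text
side0 top row [308 350] mid x by row [(313, 355.5), (319, 355.5), (325, 355.0), (331, 355.0), (337, 354.5), (343, 354.0)]
b13 top row [309 350] mid x by row [(313, 355.0), (319, 354.5), (325, 354.5), (331, 354.0), (337, 354.0), (343, 354.0)]
scene0 top row [159 187] mid x by row [(163, 382.0), (169, 381.2), (175, 380.5), (181, 379.5)]
a13 top row [159 187] mid x by row [(163, 382.5), (169, 382.0), (175, 381.0), (181, 380.6)]
scene0 [[283.5, 280.3], [297.4, 253.0], [313.8, 242.4]]
a13 [[283.6, 280.3], [297.4, 253.0], [314.0, 242.2]]
wrench 13.3
jar 35.5
big 7.6
screwdriver 19.4
relay 72.6
can 38.5
tray 19.1
```

```bash
python3 - <<'E'
from h import *
d=cv2.absdiff(cv2.imread("pics/scene0.png"),cv2.imread("pics/a13.png")).max(2)
for n,(u,v) in dict(wrench=(408,225),jar=(410,186),screwdriver=(245,246),relay=(237,310),can=(132,305),tray=(400,298)).items(): print(n,d[v-12:v+12,u-12:u+12].mean().round(1))
print(robot.hand_in())
E
```

```text
wrench 1.8
jar 15.1
screwdriver 21.8
relay 5.6
can 1.4
tray 4.5
the job is handed in; nothing more can be done
None
```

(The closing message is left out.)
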